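Gauge the top sample block with the spring-return jog toggle

ROBOT

A 6-joint arm with a two-finger parallel gripper is mounted at the origin on the work surface. World frame = base frame: x ahead of the robot, y to its left, z up, the work surface at z = 0. Lengths are in m, angles in rad, forces in N, time in s.
With the tool pointing down it reaches from about 0.425 to 0.95 m from the base axis. Payload 3.5 kg.
Tool frame: the origin (TCP) lies midway between the tips of the shut fingers; the grasp point (between the pads) lies 19 mm behind it; z points along the fingers, y is the line along which they close (so a half turn about z gives the same grasp; the last joint's range is limited). The gripper opens to 85 mm and grips with 20 to 120 N. Pads are 22 mm wide; open, the fingers measure 114 mm over their backs; the gripper's body (76 mm by 85 mm) begins 54 mm behind the grasp point. The pads swing forward as they close: fully open they stand 13 mm farther back than shut.
Start: joints at [1.056, 0.286, 1.577, -0, 1.279, -0.15], TCP at [0.241, 0.631, 0.199] pointing down, gripper open.
Joint ranges: [-2.77, 2.77], [-0.9, 2.22], [0.21, 2.48], [-1.53, 4.67], [0.24, 2.81], [-2.84, 2.84]. Speed limits (rad/s): [2.79, 2.79, 3.14, 3.14, 3.14, 3.14].

INTERFACE

Orientations are given as a rotation vector (axis times angle).
In Python, from plant import bot gives the robot as it stands.
- The arm moves only by the tool arm_command, never from a script. Its argument "steps" is a list of rows, each an object with "xyz": the shift along the world's x, y, z in mm, a list of three; "turn": the turn about the world's z in rad; "claw": the closure in counts, from 0 (fully open) to 255 (shut). A call has 1 to 5 rows; each row is the pose to reach, as a shift and turn from the pose commanded when the call began; what a row does not reach only later rows make up. A row lasts 1/8 s, in which the tool goes at most 62.5 mm and 10.7 degrees, less where a joint would pass 70% of its speed; a pose out of reach is approached as far as the arm can. A call with a gripper value outside its range is refused whole. The fingers move at their own pace and stop on an object; "newtons" is the grip in N (left out, the last holds). Time passes only in rows, so rows that repeat a pose let the fingers close. It gives the time, the measured TCP pose, the force, the opening and the grip force at its end, in the units of the state.
- bot.observe(): the state, without advancing time (a new reading comes with each control period).
- bot.camera(name): name is "scene" or "top" or "wrist"; returns a dict with "image" (400x640x3 uint8, blue, green, red), "vertical_fov" (degrees; the focal length in pixels is half the picture's height over the tangent of half this angle, whatever the lens; pixels are square), "cx", "cy" (the principal point, pixels), "dist_coeffs" ([k1, k2, p1, p2, k3] as OpenCV has them; the pictures are not rectified), "eye" and "orientation" of the camera in the world. Camera axes: x right, y down, z forward; pixel columns grow to the right and rows downward; lengths in m; the calibration is good to about 2 mm. A picture is of the moment at which its call begins. There is no depth.
- bot.job_done(): hands the job in; it is judged then, once.
The state is a dict: "t": time; "joints": joint angles; "dq": joint speeds; "joint_torque": joint torques, N m; "tcp_pos": TCP position; "orientation": TCP orientation; "wrist_force": force on the tool from outside, world axes, zero at the start; "torque": the same for the moment, N m; "gripper_width": finger opening in m; "grasp_force": force on a finger pad.
Only numpy, scipy, OpenCV 4.12 (cv2) and the standard library are available. Lean on these libraries where they do the work, as an engineer would, in place of code of your own. Each camera call takes 0.05 s, during which the arm holds its last target. There are 200 camera calls.

TASK

Take the top aluminium block from the spring magazine, set it down flat on the bench to change your grip, take it again by its two ends and lower it gently, without dropping it, into the middle of the gauge's rest between the two dark cheeks. Then push the console's toggle right over to the green side, never the red, hold it there for about a second so that the probe comes forward, and let it spring back to centre. Leave the other blocks in the magazine and the other things on the bench where they are.

Things in the scene. Friction and masses are not known exactly. Their poses are not given: they have to be found in the camera images.
- block_top: The top aluminium block of the stack at the start: 54 (its x) x 34 (its y) x 20 mm (z), about 90 g, brass disc and two black dots on top; origin at the centre of its underside, z up. Turned half round it is the same. The three blocks look alike.
- block_next: The second block of the stack, same shape and origin; it rises about 20 mm on the spring lift when the top one is taken.
- block_low: The lowest block of the stack, same shape and origin.
- magazine: Fixed spring magazine, black base 120 (x) x 90 (y) x 12 mm, origin at the centre of its underside. Grey cheeks stand at the blocks' short ends (x = +/-28 to 36 mm), up to 98 mm above the bench; lips 3 mm thick lap the outer 5 mm of the long sides. The long sides are open over 43 mm: a block can be taken only across its 34 mm width (closing along y) and drawn straight up.
- magazine_mid (a point): Point on the magazine's vertical middle axis, 30 mm above the bench. The stack stands here, blocks' x along the magazine's x, on a soft spring lift (about 42 N/m): the top block's upper face is about 90 to 95 mm above the bench.
- gauge: Fixed gauge: aluminium base plate 210 x 100 x 10 mm (x from -70 to +140 mm). Origin under the middle of the block rest, at bench level; x points along the rest to the black probe housing (55 x 46 mm, x from 77 to 132 mm, top 62 mm above the bench). The retracted probe tip (red) stands at x = 72 mm, 40 mm above the bench.
- rest (a point): Middle of the rest's top (grey pedestal 38 x 55 mm, 30 mm high); axes as the gauge; a seated block's origin. Dark cheeks on both long sides, 38 mm long, 39 mm apart, straight to 26 mm above the rest, then flared, tops at 36 mm. The block lies along x between them and overhangs the pedestal 8 mm at each end; there it can be held only by its ends, 54 mm apart (closing along x).
- probe (a joint): Advance of the gauge's probe towards the block, m: 0 with the toggle centred, about 0.025 with the toggle held to green; it retracts by itself and never touches a centred block.
- console: Fixed white control box 90 (x) x 110 (y) x 45 mm high; origin at the centre of its underside. Green dot on top at y = +40 mm, red dot at y = -40 mm; the toggle stands at its centre between them.
- toggle (a joint): Tilt of the toggle, rad: 0 upright, positive towards the green dot (console +y), stops at +/-0.42 rad; 0.3 rad or more counts as over. Pivot at the console's centre, 45 mm above the bench; spring 0.33 N m/rad, about 3.5 N at the tip at the stop; springs back to 0 when let go.
- toggle_tip (a point): Centre of the toggle's black 16 mm ball, 45 mm from the pivot along a 10 mm thick steel stem; 90 mm above the bench when upright.
- spool: Black spool, 60 mm across, 24 mm high, lying flat; bystander. Origin under its centre.
- jar: Jar 60 mm across, 70 mm high; bystander. Origin under its centre.
- lens_tube: Dark steel lens tube 52 mm across, 65 mm high, standing; bystander. Origin under its centre.
Things that resemble listed ones, but are neither listed nor needed, are in the scene too. What is shaped like the block_top but orange or pink is not meant.

How it is judged:
By the outcome, as a careful person would: the job done as asked, in the order asked, and still so for the second after the job is handed in, with the robot touching nothing.
It also fails if it takes over 72 s, if anything falls off the work surface, if the arm or the gripper's body presses on something with over 40 N, if the wrist force passes 120 N, or if a joint passes its speed limit or range.

## Working session

There is one attempt and no reset: what is moved stays moved. The work goes in short steps, Python scripts to look and compute and a tool call to move; the robot and the scene stay as the last step left them, time stands still between calls to the robot, and variables do not carry over. Pictures are saved under pics/ and viewed, at most 10 in all, crops included, and the job is handed in when it is done.

Besides the shell and the picture viewer there is one more tool, called after "Emit:" by a JSON object that holds its "fn" and its "kwargs". arm_command: Moves the arm, as the interface text tells. Its arguments: {"type":"object","properties":{"steps":{"type":"array","items":{"type":"object","properties":{"xyz":{"type":"array","items":{"type":"number"}},"turn":{"type":"number"},"claw":{"type":"number"}}}},"newtons":{"type":"number"}},"required":["steps"]}

```bash
mkdir -p pics; cat > h.py <<'E'
import cv2, numpy as np, pickle
from scipy.spatial.transform import Rotation as R
def snap(bot,n,f):
    c=bot.camera(n); cv2.imwrite(f'pics/{f}.png',c['image']); pickle.dump(c,open(f'{f}.pkl','wb')); return c
def K(c):
    f=200/np.tan(np.radians(c['vertical_fov'])/2); return np.array([[f,0,c['cx']],[0,f,c['cy']],[0,0,1]])
def rot(c):
    o=np.array(c['orientation'],float); return R.from_rotvec(o).as_matrix() if o.size==3 else o.reshape(3,3)
def ray(c,px):
    p=cv2.undistortPoints(np.array(px,float).reshape(-1,1,2),K(c),np.array(c['dist_coeffs'],float)).reshape(-1,2)
    return np.c_[p,np.ones(len(p))]@rot(c).T
def atz(c,px,z):
    d=ray(c,px); e=np.array(c['eye']); return e+d*((np.broadcast_to(z,len(d))-e[2])/d[:,2])[:,None]
def proj(c,P):
    Rm=rot(c).T; e=np.array(c['eye'],float)
    return cv2.projectPoints(np.array(P,float).reshape(-1,3),cv2.Rodrigues(Rm)[0],-Rm@e,K(c),np.array(c['dist_coeffs'],float))[0].reshape(-1,2)
def load(f): return pickle.load(open(f'{f}.pkl','rb'))
E
python3 - <<'E'
from plant import bot
from h import *
for n in('scene','top'):
    c=snap(bot,n,n+'0'); print({k:v for k,v in c.items() if k!='image'})
print(bot.observe())
E
```

```text
{'vertical_fov': 50.735706952557635, 'cx': 318.9844666123998, 'cy': 200.79931912601705, 'dist_coeffs': array([-0.1103844,  0.       ,  0.       ,  0.       ,  0.       ]), 'eye': array([1.01357372, 0.75284523, 0.67059809]), 'orientation': array([-0.64798113, -2.51440515,  1.34606825])}
{'vertical_fov': 55.485097192052905, 'cx': 324.83670299142204, 'cy': 201.62667642461105, 'dist_coeffs': array([-0.07922209,  0.        ,  0.        ,  0.        ,  0.        ]), 'eye': array([ 0.54432727, -0.04492236,  0.91903963]), 'orientation': array([-2.23885701,  2.17339808, -0.09041772])}
{'t': 0.1, 'joints': array([ 1.05599260e+00,  2.87136152e-01,  1.57803744e+00,  1.07185116e-05,
        1.27863711e+00, -1.49983240e-01]), 'dq': array([-0.00076182, -0.00239778, -0.00375551, -0.00072886, -0.00260705,
       -0.00142908]), 'joint_torque': array([ 1.29279080e-03, -4.07298589e+01, -2.93695360e+01, -9.44038788e-05,
        3.46576482e-03,  1.71047848e-06]), 'tcp_pos': array([0.2404504 , 0.62999801, 0.1981425 ]), 'orientation': array([-0.56975744, -3.08874766,  0.00328737]), 'wrist_force': array([ 0.3824541 , -0.17329031, -0.07373468]), 'torque': array([-0.07363925,  0.01560542, -0.07919638]), 'grasp_force': 0.0, 'gripper_width': 0.08523219574799851}
```

View pics/scene0.png

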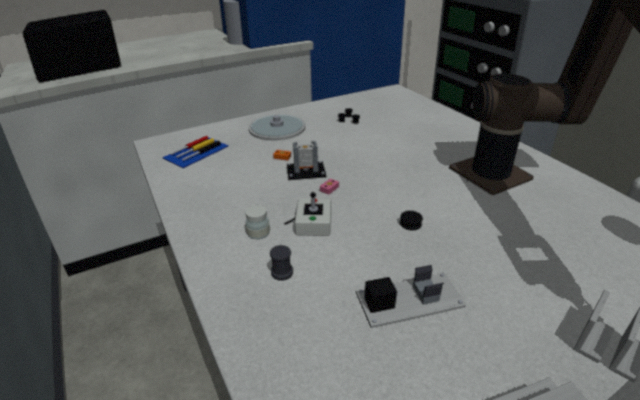

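View pics/top0.png

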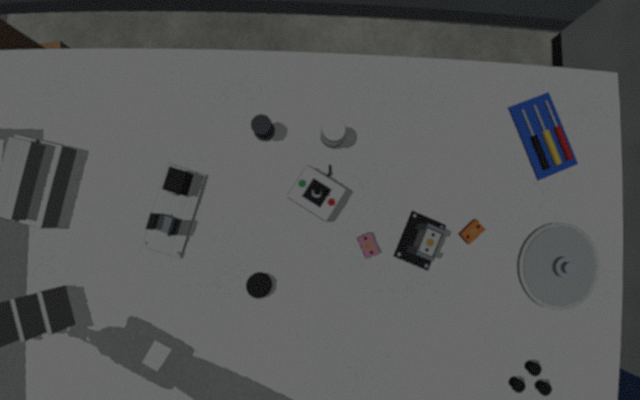

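The scene view shows the magazine (305,160), console (313,215), gauge (410,297), spool (411,220), jar (257,222) and lens tube (281,262). In the top view the magazine is at (422,241), the console at (319,192) and the gauge at (175,210). The orange (472,231) and pink (369,245) blocks are decoys. I'll confirm in one enlarged crop.

```bash
python3 - <<'E'
from h import *
im=load('top0')['image']
def cr(x,y,w,h,s): return cv2.convertScaleAbs(cv2.resize(im[y:y+h,x:x+w],None,fx=s,fy=s,interpolation=cv2.INTER_CUBIC),alpha=1.6)
a=cr(388,200,66,75,4); b=cr(283,160,75,75,4); c=cr(135,155,80,110,4)
o=np.zeros((440,264+300+320-84,3),np.uint8)
c=cr(140,160,59,100,4)
o[:300,:264]=a;o[:300,264:564]=b;o[:400,564:800]=c
cv2.imwrite('pics/crop1.png',o)
E
```

```text
(no output)
```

View pics/crop1.png

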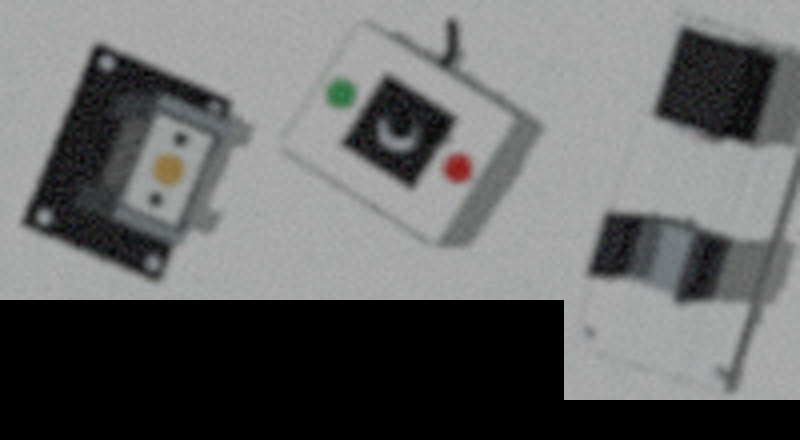

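The crop shows:
- **Magazine:** the silver block on top has its brass disc at (430,242.5) and dots at (433,234.8) and (426.8,250). This is the one meant.
- **Console:** the green dot is at (302.3,183.5) and the red at (331.5,202). The ring between them is the toggle.
- **Gauge:** the base corners are at (169,163), (145,246) and (182.8,256).

```bash
python3 - <<'E'
from h import *
np.set_printoptions(precision=4,suppress=True)
c=load('top0')
def p(n,px,z): print(n); print(atz(c,px,z))
p('magbase',[(413,211.25),(445.5,225),(428,270),(394.25,256.25)],.012)
m=atz(c,[(413,211.25),(445.5,225),(428,270),(394.25,256.25)],.012); print(m.mean(0))
p('dots',[(433,234.75),(430,242.5),(426.75,250)],.0925)
p('console g r',[(302.25,183.5),(331.5,202)],.045)
p('gbase',[(169,163),(145,246),(182.75,256)],.01)
p('housing',[(170,167),(193.5,174.5),(187.5,195.75),(163,188.75)],.062)
p('spool jar lens',[(259,285),(333,130),(262,124)],[.024,.07,.065])
p('pink',[(369,245)],.02)
E
```

```text
magbase
[[ 0.578  -0.2819  0.012 ]
 [ 0.5469 -0.3626  0.012 ]
 [ 0.4377 -0.3214  0.012 ]
 [ 0.4689 -0.2384  0.012 ]]
[ 0.5079 -0.3011  0.012 ]
dots
[[ 0.5245 -0.3065  0.0925]
 [ 0.5074 -0.3001  0.0925]
 [ 0.4908 -0.2931  0.0925]]
console g r
[[ 0.6332 -0.0144  0.045 ]
 [ 0.5925 -0.0831  0.045 ]]
gbase
[[0.6768 0.3106 0.01  ]
 [0.4753 0.3591 0.01  ]
 [0.4548 0.2662 0.01  ]]
housing
[[0.6601 0.2874 0.062 ]
 [0.6445 0.2324 0.062 ]
 [0.5958 0.2437 0.062 ]
 [0.61   0.3008 0.062 ]]
spool jar lens
[[ 0.3946  0.0798  0.024 ]
 [ 0.7547 -0.0808  0.07  ]
 [ 0.7644  0.0811  0.065 ]]
pink
[[ 0.4947 -0.1758  0.02  ]]
```

Emit:
{"fn": "arm_command", "kwargs": {"steps": [{"xyz": [40, -60, 20]}, {"xyz": [75, -110, 50]}, {"xyz": [110, -160, 80]}, {"xyz": [145, -210, 100]}, {"xyz": [180, -260, 100]}]}}

```text
invalid input
```

Emit:
{"fn": "arm_command", "kwargs": {"steps": [{"xyz": [30, -40, 0]}, {"xyz": [60, -70, 0]}, {"xyz": [60, -70, 0]}]}}

```text
invalid input
```

```bash
python3 - <<'E'
from plant import bot
from h import *
c=snap(bot,'wrist','w1'); print(c['eye'],c['orientation'],c['vertical_fov'],bot.observe()['tcp_pos'],bot.observe()['joints'])
E
```

```text
[0.16746917 0.65788552 0.37341065] [2.36944565 1.63195895 0.24972622] 60.92712377556796 [0.2405107 0.6300854 0.1983274] [ 1.05599271e+00  2.87015318e-01  1.57784469e+00 -2.46769422e-05
  1.27859912e+00 -1.49998106e-01]
```

View pics/w1.png

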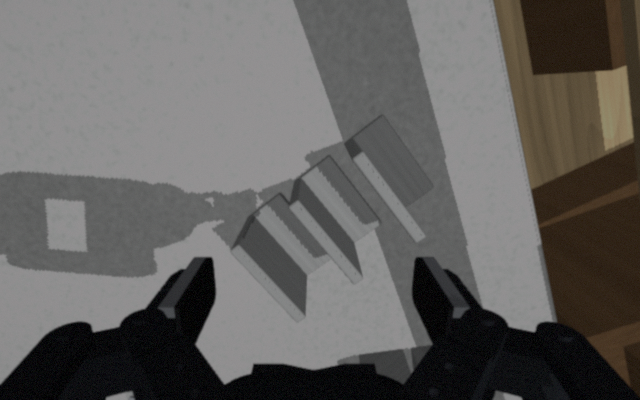

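The arm didn't move because the move was refused; the rows probably need every field. The wrist picture only shows the bench and the fingers at (190,300) and (440,300).

Emit:
{"fn": "arm_command", "kwargs": {"steps": [{"xyz": [40, -60, 20], "turn": 0, "claw": 0}, {"xyz": [75, -110, 50], "turn": 0, "claw": 0}, {"xyz": [110, -160, 80], "turn": 0, "claw": 0}, {"xyz": [145, -210, 100], "turn": 0, "claw": 0}, {"xyz": [180, -260, 100], "turn": 0, "claw": 0}], "newtons": 40}}

```text
t: 0.78
tcp_pos: [0.4093, 0.3875, 0.2993]
orientation: [0.568, 3.087, 0.004]
wrist_force: [1.7, 1.1, -1.0]
gripper_width: 0.0852
grasp_force: 0.0
```

Emit:
{"fn": "arm_command", "kwargs": {"steps": [{"xyz": [55, -35, 0], "turn": 0, "claw": 0}, {"xyz": [110, -75, 0], "turn": 0, "claw": 0}, {"xyz": [160, -110, 0], "turn": 0, "claw": 0}, {"xyz": [160, -110, 0], "turn": 0, "claw": 0}, {"xyz": [160, -110, 0], "turn": 0, "claw": 0}]}}

```text
t: 1.4
tcp_pos: [0.568, 0.2784, 0.2965]
orientation: [-0.571, -3.088, 0.0]
wrist_force: [-0.2, 0.4, -0.2]
gripper_width: 0.0855
grasp_force: 0.0
```

```bash
python3 - <<'E'
from plant import bot
from h import *
c=snap(bot,'wrist','w2'); print(c['eye'],bot.observe()['tcp_pos'],bot.observe()['joints'])
for z,n in((.03,'rest'),): print(proj(c,[[.53,.293,z],[.628,.266,.062]]))
im=cv2.convertScaleAbs(c['image'],alpha=1.5); cv2.imwrite('pics/w2b.png',cv2.resize(im,(800,500)))
E
```

```text
[0.49511648 0.30602665 0.47182287] [0.56739475 0.2791633  0.29680054] [ 2.96746570e-01  1.37343728e-01  1.57494407e+00  5.37588439e-04
  1.43037236e+00 -9.09709146e-01]
[[313.95986265 118.47081498]
 [321.68959673 201.90912238]]
```

View pics/w2b.png

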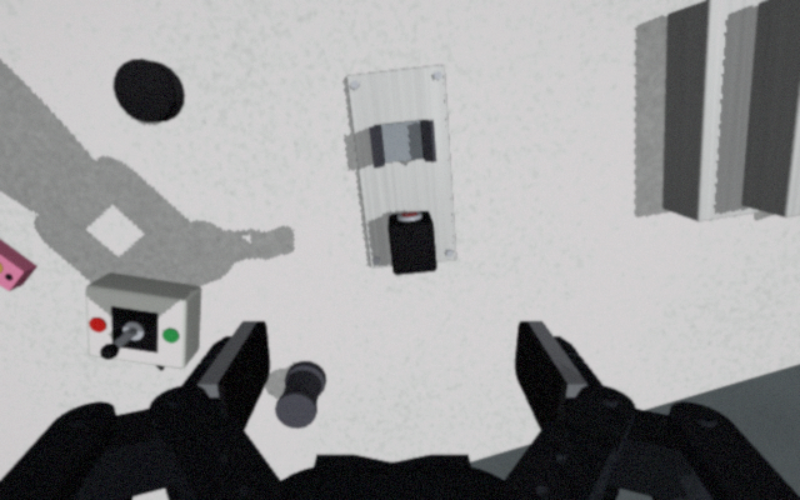

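The picture shows the gauge plate with corners at about (346,77), (444,66) and (457,262), and the cheeks at (377,146) and (428,140), in 1.25x pixels. I'll take one enlarged crop for precision.

```bash
python3 - <<'E'
from h import *
im=load('w2')['image'][45:225,265:375]
im=cv2.convertScaleAbs(im,alpha=1.5)
im=cv2.rotate(im,cv2.ROTATE_90_COUNTERCLOCKWISE)  # x'=y-45, y'=374-x
cv2.imwrite('pics/c2.png',cv2.resize(im,None,fx=4.4,fy=4.4,interpolation=cv2.INTER_CUBIC))
E
```

```text
(no output)
```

View pics/c2.png

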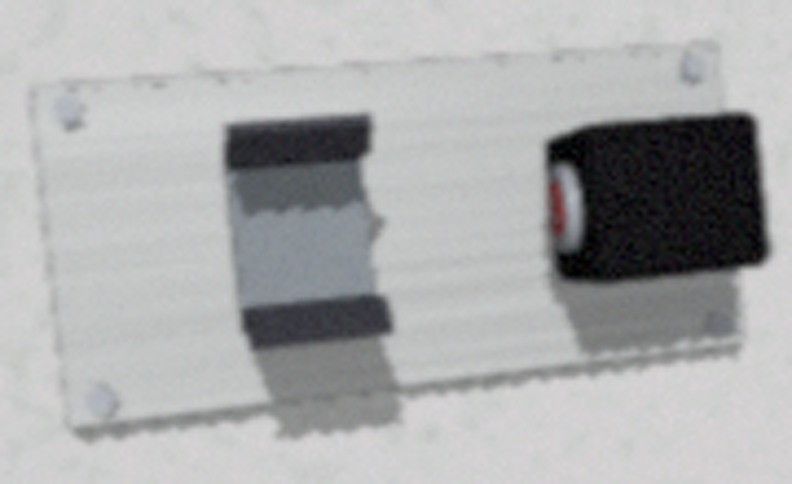

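```bash
python3 - <<'E'
from h import *
from scipy.optimize import least_squares
np.set_printoptions(precision=4,suppress=True)
def fit(c,px,L,g):
    f=lambda q:(proj(c,np.c_[L[:,0]*np.cos(q[2])-L[:,1]*np.sin(q[2])+q[0],L[:,0]*np.sin(q[2])+L[:,1]*np.cos(q[2])+q[1],L[:,2]])-px).ravel()
    r=least_squares(f,g); return r.x,r.fun.reshape(-1,2)
c=load('w2')
q=np.array([(32,88),(718,42),(742,343),(70,425)])/4.4
px=np.c_[374-q[:,1]+.0,q[:,0]+45]
s=np.array([[-.07,.05,.01],[.14,.05,.01],[.14,-.05,.01],[-.07,-.05,.01]])
r,e=fit(c,px,s,[.53,.293,-.23]); print('gauge wrist',r,e.round(1).tolist())
# inverse check: rest/ cheek points to local
def loc(pts,z):
    q=np.array(pts)/4.4; P=atz(c,np.c_[374-q[:,1],q[:,0]+45],z)-[r[0],r[1],0]
    return np.c_[P[:,0]*np.cos(r[2])+P[:,1]*np.sin(r[2]),-P[:,0]*np.sin(r[2])+P[:,1]*np.cos(r[2])]*1000
print('rest edges',loc([(236,200),(243,300),(372,225),(377,290)],.03))
print('cheek top corners',loc([(227,127),(370,117),(252,347),(390,332)],.066))
print('housing',loc([(590,128),(755,114),(768,262),(590,280)],.062))
t=load('top0')
m,e=fit(t,np.array([(413,211.25),(445.5,225),(428,270),(394.25,256.25)]),np.array([[.06,.045,.012],[.06,-.045,.012],[-.06,-.045,.012],[-.06,.045,.012]]),[.508,-.3,-.38]); print('mag',m,e.round(1).tolist())
# console from wrist: green (171,335) red(97,324) /1.25
print('console w2',atz(c,np.array([(171,335),(97,324)])/1.25,.045))
E
```

```text
gauge wrist [ 0.528   0.3036 -0.2638] [[1.2, -0.6], [0.2, 0.2], [-0.3, 1.3], [-1.2, -0.5]]
rest edges [[-17.6232  10.9175]
 [-18.6143 -17.554 ]
 [ 19.663    0.2794]
 [ 19.1664 -18.7465]]
cheek top corners [[-19.1341  28.6371]
 [ 17.8419  28.5865]
 [-18.7358 -29.1162]
 [ 17.2531 -29.335 ]]
housing [[ 79.3931  21.4097]
 [129.6526  21.7812]
 [129.3122 -21.7779]
 [ 75.0162 -21.3839]]
mag [ 0.5079 -0.3011 -0.3678] [[-0.5, -0.9], [0.8, -0.3], [0.0, 0.8], [-0.4, 0.3]]
console w2 [[ 0.6324 -0.0136  0.045 ]
 [ 0.5906 -0.0836  0.045 ]]
```

Emit:
{"fn": "arm_command", "kwargs": {"steps": [{"xyz": [-5, -60, 0], "turn": 0, "claw": 0}, {"xyz": [-10, -120, 0], "turn": 0, "claw": 0}, {"xyz": [-15, -180, 0], "turn": 0, "claw": 0}, {"xyz": [-20, -240, 0], "turn": 0, "claw": 0}, {"xyz": [-25, -300, 0], "turn": 0, "claw": 0}]}}

```text
t: 2.08
tcp_pos: [0.5421, -0.0211, 0.2977]
orientation: [0.565, 3.089, 0.0]
wrist_force: [0.3, -0.9, -0.3]
gripper_width: 0.0854
grasp_force: 0.0
```

Emit:
{"fn": "arm_command", "kwargs": {"steps": [{"xyz": [-5, -60, -20], "turn": 0, "claw": 0}, {"xyz": [-10, -120, -30], "turn": 0, "claw": 0}, {"xyz": [-15, -180, -50], "turn": 0, "claw": 0}, {"xyz": [-18, -240, -60], "turn": 0, "claw": 0}, {"xyz": [-20, -280, -70], "turn": 0, "claw": 0}]}}

```text
t: 2.7
tcp_pos: [0.523, -0.3018, 0.2271]
orientation: [0.568, 3.089, -0.0]
wrist_force: [0.4, 0.2, 0.6]
gripper_width: 0.0855
grasp_force: 0.0
```

Emit:
{"fn": "arm_command", "kwargs": {"steps": [{"xyz": [0, 0, 0], "turn": 0, "claw": 0}, {"xyz": [0, 0, 0], "turn": 0, "claw": 0}]}}

```text
t: 2.95
tcp_pos: [0.5235, -0.2995, 0.2275]
orientation: [0.567, 3.09, 0.001]
wrist_force: [-0.0, -0.9, -0.8]
gripper_width: 0.0853
grasp_force: 0.0
```

```bash
python3 - <<'E'
from plant import bot
from h import *
c=snap(bot,'wrist','w3'); o=bot.observe(); print(c['eye'],o['tcp_pos'],o['orientation'],o['joints'])
p=proj(c,[[.5079,-.3005,.0925]])[0].round().astype(int); print(p)
x,y=np.clip(p-[100,75],0,[440,250]); print(x,y)
cv2.imwrite('pics/w3b.png',cv2.resize(cv2.convertScaleAbs(c['image'][y:y+150,x:x+200],alpha=1.5),(800,600),interpolation=cv2.INTER_CUBIC))
E
```

```text
[ 0.45026437 -0.27221207  0.40276392] [ 0.52372182 -0.29939604  0.22785336] [5.66087800e-01 3.08942633e+00 2.12600686e-04] [-6.87599479e-01  1.08618847e-01  1.73049117e+00  4.90674979e-04
  1.30190886e+00 -1.89607877e+00]
[307 160]
207 85
```

View pics/w3b.png

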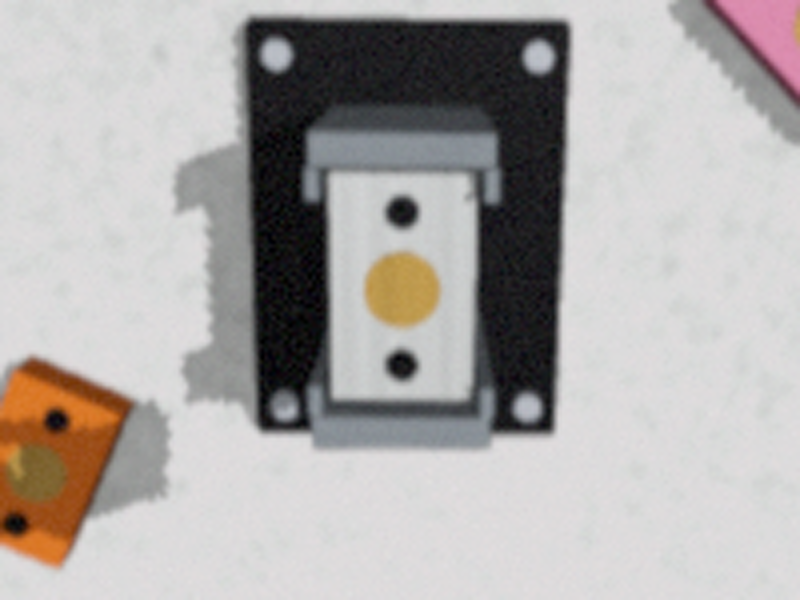

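The top silver block is clean in the magazine: brass disc at (402,289) in the crop, dots at (402,211) and (402,365), edges vertical.

```bash
python3 - <<'E'
from h import *
c=load('w3'); f=lambda a:np.array(a)/4+[207,85]
P=atz(c,f([(402,211),(402,289),(402,365)]),.0925); print(P, np.arctan2(*(P[0]-P[2])[1::-1]), np.linalg.norm(P[0]-P[2]))
Q=atz(c,f([(328,172),(476,172),(478,402),(330,402)]),.0925); print(Q.mean(0),[np.linalg.norm(Q[i]-Q[i-1]) for i in range(4)])
print(proj(c,[[.5079,-.3011,.0925]]))
B=atz(c,f([(250,20),(568,22),(553,432),(262,432)]),.012); print('base',B.mean(0)); print(np.linalg.norm(B[0]-B[1]),np.linalg.norm(B[1]-B[2]))
E
```

```text
[[ 0.48934906 -0.29271963  0.0925    ]
 [ 0.50609524 -0.29918533  0.0925    ]
 [ 0.52299152 -0.30570878  0.0925    ]] 2.773131432545868 0.036062905573447164
[ 0.5063979  -0.29904695  0.0925    ] [np.float64(0.0538559500554115), np.float64(0.033326035515488156), np.float64(0.05386630114401116), np.float64(0.035105467426204386)]
[[306.27398842 159.771057  ]]
base [ 0.50679918 -0.29893667  0.012     ]
0.08726395883219411 0.11784797876188083
```

Emit:
{"fn": "arm_command", "kwargs": {"steps": [{"xyz": [-17, 0, -40], "turn": -0.005, "claw": 0}, {"xyz": [-17, 0, -80], "turn": -0.005, "claw": 0}, {"xyz": [-17, 0, -115], "turn": -0.005, "claw": 0}, {"xyz": [-17, 0, -140], "turn": -0.005, "claw": 0}, {"xyz": [-17, 0, -153], "turn": -0.005, "claw": 0}]}}

```text
t: 3.62
tcp_pos: [0.5062, -0.2993, 0.0733]
orientation: [-0.574, -3.088, -0.001]
wrist_force: [0.6, 0.6, 0.3]
gripper_width: 0.0853
grasp_force: 0.0
```

Emit:
{"fn": "arm_command", "kwargs": {"steps": [{"xyz": [0, 0, 0], "turn": 0, "claw": 60}, {"xyz": [0, 0, 0], "turn": 0, "claw": 120}, {"xyz": [0, 0, 0], "turn": 0, "claw": 170}, {"xyz": [0, 0, 0], "turn": 0, "claw": 200}, {"xyz": [0, 0, 0], "turn": 0, "claw": 200}], "newtons": 30}}

```text
t: 4.25
tcp_pos: [0.5062, -0.3016, 0.0745]
orientation: [0.578, 3.088, -0.0]
wrist_force: [-0.2, -0.1, -0.1]
gripper_width: 0.0183
grasp_force: 0.0
```

```bash
python3 - <<'E'
from plant import bot
from h import *
c=snap(bot,'wrist','w4'); o=bot.observe(); print(o['wrist_force'],o['grasp_force'],o['gripper_width'])
d=bot.camera('scene')
a=cv2.resize(cv2.convertScaleAbs(c['image'][100:400,120:520],alpha=1.5),(533,400)); b=cv2.resize(cv2.convertScaleAbs(d['image'][110:200,275:335],alpha=1.5),(266,400))
cv2.imwrite('pics/w4b.png',np.hstack([a,b]))
E
```

```text
[-0.04962393  0.79463452  0.03406233] 0.0 0.01871924215231876
```

View pics/w4b.png

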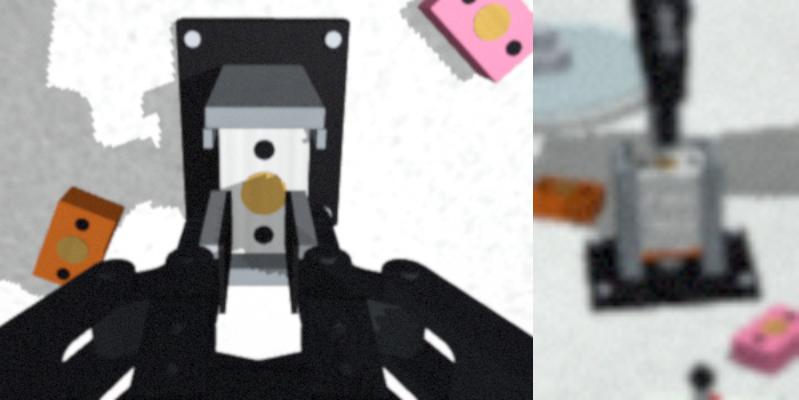

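The fingers closed above the block without touching it. The pads are at crop (230,240) and (290,240), and the block with its disc at (263,193) is undisturbed. I'll check the tip height by projection.

```bash
python3 - <<'E'
from plant import bot
from h import *
np.set_printoptions(precision=1,suppress=True)
c=load('w4'); o=bot.observe(); t=o['tcp_pos']
cr=lambda p:(p-[120,100])*4/3
y=np.array([np.cos(1.2),np.sin(1.2),0])
for dz in(0,.01,.02,.03,.04): print(dz,cr(proj(c,[t+[0,0,dz]+s*y*.0093 for s in(1,-1)])).ravel())
b=np.array([.5063,-.2992,.0925]); x=np.array([np.cos(-.368),np.sin(-.368),0])
for dz in(-.02,-.01,0): print('disc/dots',cr(proj(c,[b+[0,0,dz]+s*x*.018 for s in(-1,0,1)])).ravel())
print(c['eye'],t,rot(c)[:,2])
E
```

```text
0 [281.2 177.5 237.  177.5]
0.01 [282.4 187.8 235.9 187.7]
0.02 [283.7 199.2 234.6 199.1]
0.03 [285.2 211.9 233.2 211.8]
0.04 [286.9 226.2 231.7 226.1]
disc/dots [264.2 134.1 264.1 174.3 264.  212.3]
disc/dots [264.5 142.2 264.4 184.3 264.3 224. ]
disc/dots [264.9 151.3 264.8 195.4 264.7 236.8]
[ 0.4 -0.3  0.2] [ 0.5 -0.3  0.1] [ 0.3 -0.1 -1. ]
```

The tips sit about 18 mm behind the reported TCP, just over the block's top face. I'll open, go 15 mm lower and close again.

Emit:
{"fn": "arm_command", "kwargs": {"steps": [{"xyz": [0, 0, 0], "turn": 0, "claw": 60}, {"xyz": [0, 0, 0], "turn": 0, "claw": 60}, {"xyz": [0, 0, 0], "turn": 0, "claw": 60}, {"xyz": [0, 1, -8], "turn": 0, "claw": 60}, {"xyz": [0, 1, -15], "turn": 0, "claw": 60}]}}

```text
t: 4.97
tcp_pos: [0.5059, -0.3001, 0.0584]
orientation: [-0.577, -3.087, -0.001]
wrist_force: [0.0, 1.1, 1.2]
gripper_width: 0.065
grasp_force: 0.0
```

Emit:
{"fn": "arm_command", "kwargs": {"steps": [{"xyz": [0, 0, 0], "turn": 0, "claw": 120}, {"xyz": [0, 0, 0], "turn": 0, "claw": 150}, {"xyz": [0, 0, 0], "turn": 0, "claw": 190}, {"xyz": [0, 0, 0], "turn": 0, "claw": 190}, {"xyz": [0, 0, 0], "turn": 0, "claw": 190}], "newtons": 30}}

```text
t: 5.6
tcp_pos: [0.5062, -0.3004, 0.0594]
orientation: [0.577, 3.088, -0.0]
wrist_force: [0.0, -0.5, -0.8]
gripper_width: 0.0213
grasp_force: 0.0
```

```bash
cat >> h.py <<'E'
def disc(c,x0,x1,y0,y1):
    h=cv2.cvtColor(c['image'],cv2.COLOR_BGR2HSV); m=cv2.inRange(h,(14,90,50),(30,255,255)); k=np.zeros_like(m); k[y0:y1,x0:x1]=m[y0:y1,x0:x1]
    n,_,s,g=cv2.connectedComponentsWithStats(k); return [(s[i].tolist(),g[i].round(1).tolist()) for i in range(1,n) if s[i][4]>60]
E
python3 - <<'E'
from plant import bot
from h import *
np.set_printoptions(precision=1,suppress=True)
print('w3',disc(load('w3'),250,370,85,235)); print('w4',disc(load('w4'),250,400,100,330))
c=snap(bot,'wrist','w5'); print('w5',disc(c,250,400,60,380))
for n in('w3','w4','w5'):
  for z in(.0725,.0825,.0925): print(n,z,proj(load(n),[[.5063,-.2992,z]])[0])
g=cv2.cvtColor(c['image'],cv2.COLOR_BGR2GRAY)
for n in ('w4','w5'):
  g=cv2.cvtColor(load(n)['image'],cv2.COLOR_BGR2GRAY)
  print(n)
  for r in range(190,340,8): print(r,' '.join(f'{v:3d}' for v in g[r,260:380:4]))
E
```

```text
w3 [([299, 148, 18, 18, 253], [307.1, 156.9])]
w4 [([301, 230, 34, 31, 830], [317.6, 244.8])]
w5 [([298, 244, 37, 33, 982], [315.9, 259.8])]
w3 0.0725 [307.9 153.4]
w3 0.0825 [307.7 155.4]
w3 0.0925 [307.6 157.5]
w4 0.0725 [318.1 230.7]
w4 0.0825 [318.3 238.2]
w4 0.0925 [318.6 246.5]
w5 0.0725 [316.5 243.2]
w5 0.0825 [316.6 252. ]
w5 0.0925 [316.8 261.9]
w4
190  15  14  12  20 116 115 114 116 114 113 113 114 112 116 116 114 113 113 112 114 114 112 112 116 115 117  38  23  24  24
198  12  15  16  71 115  59 118 159 156 159 162 157 156 160 161 159 159 159 159 155 155 159 137  69  47 116  92  20  23  42
206  17   8  13  61 119  53  97 158 158 161 161 157 157 136  44  38 136 158 157 158 155 159 115  67  43 118  69  19  26  75
214  10  13   8   4  14  15  81 159 155 159 162 156 156  23  22  20  32 158 158 156 156 161 158  82  22  20  25  24  20 102
222  13  12  13   7   3  20  74 161 156 160 162 157 155 160 162 158 157 157 158 154 156 160 157  61  20  24  24  24  23 135
230  15  13  12   6  11   9  68 160 156 160 162 157 152 123 118 121 125 152 158 156 156 161 158  36  24  23  21  20  17 
[... 3274 characters left out ...]
 109 108  57   8  15   3  87 112 113 106   8  18  34  36  14  18  22  30  25  32
302  16   7   9   9  10  26  11  60 108 114 160 137 157 162 154 108 110 110 110 106  22  20  15  14  15  17  22  16  18  18
310  17  18  18  19  15  14  11  45  55  57  58  57  58  58  56  57  59  53  58  55  32  15  24  11  14   7  13  10  12  13
318  17  13  17  20   7  17  14  51  57  49  59  56  56  54  61  54  58  59  52  59  50  18  14  12  15  17  18  13  16  10
326   8  15   4  13  11  20  20 115 116 115 119 116 117 119 118 115 119 118 115 115 114  13  15  17  19  16  20  14  15  15
334  15  17   9  13  16  71  79 135 133 134 128 127 125 126 127 126 126 125 127 124 124  50  79  21  10  13  10  18  12   7
```

```bash
python3 - <<'E'
from h import *
for n,t in(('w4',.0745),('w5',.0594)):
    c=load(n)
    for d in(.140,.148,.155): print(n,atz(c,[(315,243)],.0)[0], (np.array(c['eye'])+ray(c,[(315,243)])[0]*d))
    print(proj(c,[[.5062,-.3004,t+k] for k in(0,.01,.02,.03)]).round(1).tolist())
E
```

```text
w4 [ 0.54535468 -0.31585632  0.        ] [ 0.49040075 -0.29514404  0.12229209]
w4 [ 0.54535468 -0.31585632  0.        ] [ 0.49367338 -0.29637751  0.1150093 ]
w4 [ 0.54535468 -0.31585632  0.        ] [ 0.49653694 -0.29745679  0.10863686]
[[316.1, 232.7], [316.2, 240.4], [316.4, 248.9], [316.5, 258.5]]
w5 [ 0.53849609 -0.31214106  0.        ] [ 0.49038651 -0.29402652  0.10711533]
w5 [ 0.53849609 -0.31214106  0.        ] [ 0.49365787 -0.29525827  0.09983168]
w5 [ 0.53849609 -0.31214106  0.        ] [ 0.49652032 -0.29633606  0.09345849]
[[314.2, 233.5], [314.2, 241.2], [314.3, 249.8], [314.3, 259.3]]
```

The tips are really about 34 mm behind the reported TCP, and the block is still untouched. I'll open, go 15 mm lower and close.

Emit:
{"fn": "arm_command", "kwargs": {"steps": [{"xyz": [0, 0, 0], "turn": 0, "claw": 60}, {"xyz": [0, 0, 0], "turn": 0, "claw": 60}, {"xyz": [0, 0, 0], "turn": 0, "claw": 60}, {"xyz": [0, 1, -8], "turn": 0, "claw": 60}, {"xyz": [0, 1, -15], "turn": 0, "claw": 60}]}}

```text
t: 6.28
tcp_pos: [0.5059, -0.299, 0.0434]
orientation: [-0.577, -3.088, -0.001]
wrist_force: [-0.2, 0.2, 0.1]
gripper_width: 0.0652
grasp_force: 0.0
```

Emit:
{"fn": "arm_command", "kwargs": {"steps": [{"xyz": [0, 0, 0], "turn": 0, "claw": 110}, {"xyz": [0, 0, 0], "turn": 0, "claw": 140}, {"xyz": [0, 0, 0], "turn": 0, "claw": 180}, {"xyz": [0, 0, 0], "turn": 0, "claw": 180}, {"xyz": [0, 0, 0], "turn": 0, "claw": 180}], "newtons": 30}}

```text
t: 6.9
tcp_pos: [0.5063, -0.2994, 0.0444]
orientation: [0.578, 3.088, -0.0]
wrist_force: [-0.6, 0.7, -0.2]
gripper_width: 0.0335
grasp_force: 34.3
```

Emit:
{"fn": "arm_command", "kwargs": {"steps": [{"xyz": [0, 0, 10], "turn": 0, "claw": 180}, {"xyz": [0, 0, 25], "turn": 0, "claw": 180}, {"xyz": [0, 0, 50], "turn": 0, "claw": 180}, {"xyz": [0, 0, 90], "turn": 0, "claw": 180}, {"xyz": [0, 0, 120], "turn": 0, "claw": 180}]}}

```text
t: 7.52
tcp_pos: [0.5067, -0.2998, 0.1674]
orientation: [0.577, 3.085, -0.003]
wrist_force: [0.2, -0.5, -1.1]
gripper_width: 0.0332
grasp_force: 34.2
```

```bash
python3 - <<'E'
from plant import bot
from h import *
c=snap(bot,'wrist','w6'); o=bot.observe(); print(o['tcp_pos'],o['wrist_force'],o['grasp_force'],o['gripper_width'])
print(disc(c,200,430,60,390))
d=snap(bot,'scene','s6')
cv2.imwrite('pics/w6b.png',np.hstack([cv2.resize(cv2.convertScaleAbs(c['image'][80:380,170:470],alpha=1.5),(400,400)),cv2.resize(cv2.convertScaleAbs(d['image'][90:190,255:355],alpha=1.5),(400,400))]))
E
```

```text
[ 0.508709   -0.30143072  0.17224898] [0.87071829 0.04716275 1.96460875] 34.24522519111633 0.03287469658011558
[([304, 181, 22, 21, 361], [314.2, 191.1]), ([200, 228, 28, 33, 570], [211.7, 241.0]), ([293, 260, 42, 36, 1166], [313.5, 277.4])]
```

View pics/w6b.png

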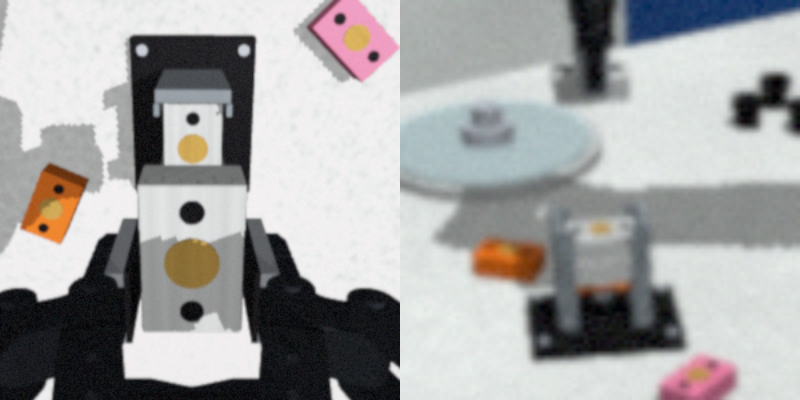

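The block is held squarely (disc at (191,264) in the crop). The next block has risen in the magazine (disc at (192,149)), and the decoys haven't moved. Moving to the free patch.

Emit:
{"fn": "arm_command", "kwargs": {"steps": [{"xyz": [2, 40, 0], "turn": 0, "claw": 180}, {"xyz": [4, 90, 0], "turn": 0, "claw": 180}, {"xyz": [6, 145, 0], "turn": 0, "claw": 180}, {"xyz": [8, 200, 0], "turn": 0, "claw": 180}, {"xyz": [10, 255, 0], "turn": 0, "claw": 180}]}}

```text
t: 8.25
tcp_pos: [0.5153, -0.0425, 0.1631]
orientation: [-0.578, -3.087, -0.0]
wrist_force: [-0.3, 0.9, -1.7]
gripper_width: 0.033
grasp_force: 34.2
```

Emit:
{"fn": "arm_command", "kwargs": {"steps": [{"xyz": [2, 50, 0], "turn": 0, "claw": 180}, {"xyz": [3, 100, -10], "turn": 0, "claw": 180}, {"xyz": [4, 140, -40], "turn": 0, "claw": 180}, {"xyz": [4, 155, -80], "turn": 0, "claw": 180}, {"xyz": [4, 155, -120], "turn": 0, "claw": 180}]}}

```text
t: 8.88
tcp_pos: [0.5192, 0.1121, 0.0423]
orientation: [-0.574, -3.088, 0.0]
wrist_force: [-0.1, -0.1, -0.9]
gripper_width: 0.033
grasp_force: 34.2
```

Emit:
{"fn": "arm_command", "kwargs": {"steps": [{"xyz": [0, 0, -25], "turn": 0, "claw": 180}, {"xyz": [0, 0, -45], "turn": 0, "claw": 180}, {"xyz": [0, 0, -55], "turn": 0, "claw": 180}, {"xyz": [0, 0, -60], "turn": 0, "claw": 180}, {"xyz": [0, 0, -60], "turn": 0, "claw": 180}]}}

```text
t: 9.5
tcp_pos: [0.5203, 0.1106, -0.0156]
orientation: [0.578, 3.088, 0.0]
wrist_force: [-0.1, -0.1, -1.5]
gripper_width: 0.0329
grasp_force: 34.2
```

Emit:
{"fn": "arm_command", "kwargs": {"steps": [{"xyz": [0, 0, -3], "turn": 0, "claw": 180}, {"xyz": [0, 0, -6], "turn": 0, "claw": 180}, {"xyz": [0, 0, -8], "turn": 0, "claw": 180}, {"xyz": [0, 0, -8], "turn": 0, "claw": 180}]}}

```text
t: 10.0
tcp_pos: [0.52, 0.1107, -0.0239]
orientation: [-0.578, -3.088, 0.0]
wrist_force: [-0.6, -0.7, -0.5]
gripper_width: 0.0332
grasp_force: 34.2
```

Emit:
{"fn": "arm_command", "kwargs": {"steps": [{"xyz": [0, 0, -1], "turn": 0, "claw": 180}, {"xyz": [0, 0, -2], "turn": 0, "claw": 180}, {"xyz": [0, 0, -2], "turn": 0, "claw": 180}]}}

```text
t: 10.38
tcp_pos: [0.5203, 0.1107, -0.0255]
orientation: [0.578, 3.088, -0.0]
wrist_force: [-0.2, -0.0, 2.6]
gripper_width: 0.0332
grasp_force: 34.4
```

Emit:
{"fn": "arm_command", "kwargs": {"steps": [{"xyz": [0, 0, -1], "turn": 0, "claw": 180}, {"xyz": [0, 0, -1], "turn": 0, "claw": 180}]}}

```text
t: 10.62
tcp_pos: [0.5202, 0.1106, -0.0256]
orientation: [-0.577, -3.087, 0.001]
wrist_force: [-4.4, 0.8, 7.4]
gripper_width: 0.0329
grasp_force: 35.3
```

Contact is confirmed. Releasing, rising and turning.

Emit:
{"fn": "arm_command", "kwargs": {"steps": [{"xyz": [0, 0, 1], "turn": 0, "claw": 100}, {"xyz": [0, 0, 1], "turn": 0, "claw": 0}, {"xyz": [0, 0, 1], "turn": 0, "claw": 0}, {"xyz": [0, 0, 15], "turn": 0, "claw": 0}, {"xyz": [0, 0, 50], "turn": 0, "claw": 0}]}}

```text
t: 11.25
tcp_pos: [0.5185, 0.1106, 0.0226]
orientation: [-0.577, -3.084, 0.001]
wrist_force: [-0.1, 0.4, 0.2]
gripper_width: 0.0859
grasp_force: 0.0
```

Emit:
{"fn": "arm_command", "kwargs": {"steps": [{"xyz": [0, 0, 50], "turn": -0.1, "claw": 0}, {"xyz": [0, 0, 100], "turn": -0.28, "claw": 0}, {"xyz": [0, 0, 120], "turn": -0.46, "claw": 0}, {"xyz": [0, 0, 120], "turn": -0.64, "claw": 0}, {"xyz": [0, 0, 120], "turn": -0.82, "claw": 0}]}}

```text
t: 11.88
tcp_pos: [0.5205, 0.1107, 0.1449]
orientation: [1.767, 2.595, 0.002]
wrist_force: [0.0, 0.2, 0.5]
gripper_width: 0.0854
grasp_force: 0.0
```

Emit:
{"fn": "arm_command", "kwargs": {"steps": [{"xyz": [0, 0, 0], "turn": -0.18, "claw": 0}, {"xyz": [0, 0, 0], "turn": -0.36, "claw": 0}, {"xyz": [0, 0, 0], "turn": -0.54, "claw": 0}, {"xyz": [0, 0, 0], "turn": -0.72, "claw": 0}, {"xyz": [0, 0, 0], "turn": -0.751, "claw": 0}]}}

```text
t: 12.5
tcp_pos: [0.5202, 0.1107, 0.144]
orientation: [2.591, 1.775, 0.001]
wrist_force: [-0.6, 0.5, -0.1]
gripper_width: 0.0853
grasp_force: 0.0
```

Emit:
{"fn": "arm_command", "kwargs": {"steps": [{"xyz": [0, 0, 0], "turn": 0, "claw": 0}]}}

```text
t: 12.62
tcp_pos: [0.5202, 0.1107, 0.1436]
orientation: [2.59, 1.778, 0.001]
wrist_force: [0.2, 0.0, -0.0]
gripper_width: 0.0855
grasp_force: 0.0
```

```bash
python3 - <<'E'
from plant import bot
from h import *
c=snap(bot,'wrist','w7'); o=bot.observe(); print(o['tcp_pos'],o['orientation'],o['joints'],c['eye'])
r=disc(c,0,640,0,400); print(r, proj(c,[[.5202,.1107,.02]]))
for s,g in r: print(atz(c,[g],.02))
p=proj(c,[[.5202,.1107,.02]])[0]; g=cv2.cvtColor(c['image'],cv2.COLOR_BGR2GRAY)
x,y=int(p[0]-55),int(p[1]-45); y=max(y,0)
_,b=cv2.threshold(cv2.GaussianBlur(g[y:y+90,x:x+110],(3,3),0),50,255,cv2.THRESH_BINARY_INV)
n,_,s,q=cv2.connectedComponentsWithStats(b)
for i in range(1,n):
    if 10<s[i][4]<400: print('dot?',s[i].tolist(),q[i]+[x,y],atz(c,[q[i]+[x,y]],.02)[0])
E
```

```text
[0.5201963  0.11064646 0.14357796] [2.59018426e+00 1.77725957e+00 6.34179277e-04] [ 1.87162028e-02  2.42630045e-02  1.97850473e+00 -3.31092512e-05
  1.13832155e+00  3.86783847e-01] [0.54668572 0.18265446 0.31892778]
[([305, 168, 19, 19, 273], [314.3, 176.9])] [[314.25542531 176.39934068]]
[[0.52006972 0.11024877 0.02      ]]
dot? [32, 43, 7, 7, 35] [294.28571429 176.97142857] [0.503118   0.11671913 0.02      ]
dot? [72, 43, 7, 7, 34] [334.08823529 177.20588235] [0.53671013 0.10351971 0.02      ]
```

Emit:
{"fn": "arm_command", "kwargs": {"steps": [{"xyz": [0, 0, -50], "turn": 0, "claw": 0}, {"xyz": [0, 0, -100], "turn": 0, "claw": 0}, {"xyz": [0, 0, -140], "turn": 0, "claw": 0}, {"xyz": [0, 0, -160], "turn": 0, "claw": 0}, {"xyz": [0, 0, -171], "turn": 0, "claw": 0}]}}

```text
t: 13.3
tcp_pos: [0.5194, 0.1106, -0.0291]
orientation: [-2.59, -1.776, 0.003]
wrist_force: [0.0, 0.9, 0.3]
gripper_width: 0.0856
grasp_force: 0.0
```

Emit:
{"fn": "arm_command", "kwargs": {"steps": [{"xyz": [0, 0, 0], "turn": 0, "claw": 60}, {"xyz": [0, 0, 0], "turn": 0, "claw": 90}, {"xyz": [0, 0, 0], "turn": 0, "claw": 120}, {"xyz": [0, 0, 0], "turn": 0, "claw": 120}, {"xyz": [0, 0, 0], "turn": 0, "claw": 120}]}}

```text
t: 13.92
tcp_pos: [0.5216, 0.1107, -0.0263]
orientation: [2.591, 1.774, 0.004]
wrist_force: [-0.9, -0.1, 6.4]
gripper_width: 0.053
grasp_force: 33.6
```

Emit:
{"fn": "arm_command", "kwargs": {"steps": [{"xyz": [0, 0, 5], "turn": 0, "claw": 120}, {"xyz": [0, 0, 40], "turn": 0, "claw": 120}, {"xyz": [0, 20, 90], "turn": 0.05, "claw": 120}, {"xyz": [5, 65, 130], "turn": 0.104, "claw": 120}, {"xyz": [8, 110, 150], "turn": 0.104, "claw": 120}]}}

```text
t: 14.55
tcp_pos: [0.5292, 0.2218, 0.125]
orientation: [2.496, 1.905, 0.005]
wrist_force: [0.6, 1.3, -0.9]
gripper_width: 0.0533
grasp_force: 32.9
```

Emit:
{"fn": "arm_command", "kwargs": {"steps": [{"xyz": [0, 0, 0], "turn": 0, "claw": 120}, {"xyz": [0, 0, 0], "turn": 0, "claw": 120}]}}

```text
t: 14.8
tcp_pos: [0.5269, 0.2202, 0.1209]
orientation: [-2.495, -1.908, 0.004]
wrist_force: [-0.0, 0.1, -1.4]
gripper_width: 0.053
grasp_force: 32.9
```

```bash
python3 - <<'E'
from plant import bot
from h import *
c=snap(bot,'wrist','w8'); o=bot.observe(); t=o['tcp_pos'];print(t,o['orientation'],o['grasp_force'],c['eye'])
print('held disc',disc(c,200,430,100,400),'exp',proj(c,[t+[0,0,.0463]]))
cv2.imwrite('pics/w8b.png',cv2.resize(cv2.convertScaleAbs(c['image'][0:300,120:520],alpha=1.5),(800,600),interpolation=cv2.INTER_CUBIC))
E
```

```text
[0.52678946 0.21971567 0.12045573] [-2.49590112 -1.90605821  0.00513705] 32.87791907787323 [0.54645226 0.29483115 0.29597973]
held disc [([293, 260, 42, 36, 1177], [313.5, 277.4])] exp [[315.5438204  275.82609663]]
```

View pics/w8b.png

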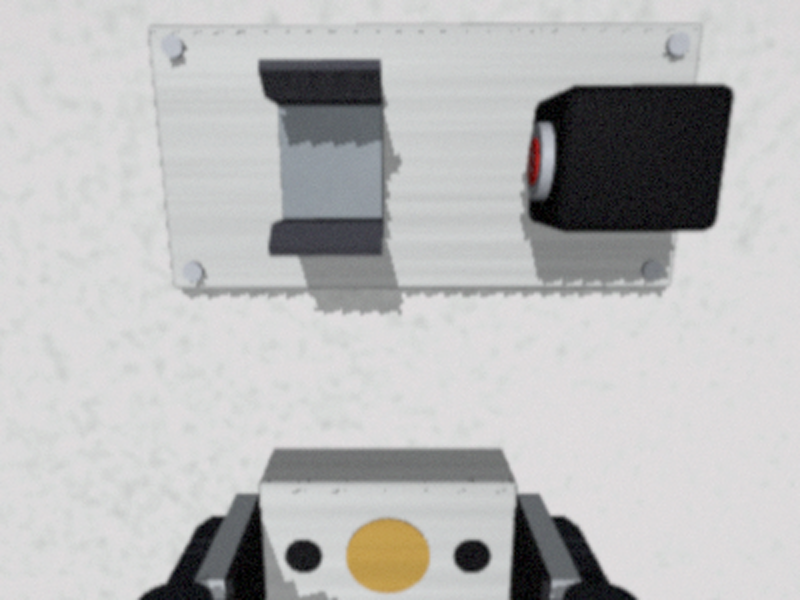

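The gauge is level in the picture: plate corners at (150,25), (702,24), (668,287) and (177,287), cheek outer corners at (261,61), (380,60), (272,254) and (382,254). The block is held squarely by its ends, disc at (388,555).

```bash
python3 - <<'E'
from plant import bot
from h import *
from scipy.optimize import least_squares
np.set_printoptions(precision=4,suppress=True)
c=load('w8'); f=lambda a:np.array(a)/2+[120,0]
L=np.array([[-.07,.05,.01],[.14,.05,.01],[.14,-.05,.01],[-.07,-.05,.01],[-.019,.0288,.066],[.019,.0288,.066],[-.019,-.0288,.066],[.019,-.0288,.066]])
px=f([(150,25),(702,24),(668,287),(177,287),(261,61),(380,60),(270,254),(382,254)])
T=lambda q,L:np.c_[L[:,0]*np.cos(q[2])-L[:,1]*np.sin(q[2])+q[0],L[:,0]*np.sin(q[2])+L[:,1]*np.cos(q[2])+q[1],L[:,2]]
for s in(slice(0,4),slice(4,8),slice(0,8)):
    r=least_squares(lambda q:(proj(c,T(q,L[s]))-px[s]).ravel(),[.528,.303,-.26]); print(r.x,r.fun.reshape(-1,2).round(1).tolist())
h=disc(c,200,430,100,400)[0][1]; t=bot.observe(); z=t['tcp_pos'][2]+.0463
print('held',atz(c,[h,f((304,555)),f((472,555))],z),t['tcp_pos'],t['orientation'])
E
```

```text
[ 0.5275  0.3038 -0.2645] [[-1.6, -0.5], [1.8, -0.5], [1.8, 1.0], [-2.1, 1.2]]
[ 0.5275  0.304  -0.2625] [[-1.2, 0.6], [1.1, 0.9], [-0.4, -0.8], [0.6, -0.9]]
[ 0.5275  0.3039 -0.2646] [[-1.6, -0.7], [1.8, -0.6], [1.8, 0.8], [-2.1, 1.0], [-1.1, 0.7], [1.2, 1.2], [-0.5, -0.7], [0.5, -0.7]]
held [[0.5257 0.2192 0.1668]
 [0.5084 0.2238 0.1668]
 [0.5434 0.2144 0.1668]] [0.5268 0.2197 0.1205] [-2.4959 -1.9061  0.0051]
```

Emit:
{"fn": "arm_command", "kwargs": {"steps": [{"xyz": [1, 40, 0], "turn": 0, "claw": 120}, {"xyz": [2, 75, 0], "turn": 0, "claw": 120}, {"xyz": [2, 85, -10], "turn": 0, "claw": 120}, {"xyz": [2, 85, -40], "turn": 0, "claw": 120}, {"xyz": [2, 85, -70], "turn": 0, "claw": 120}]}}

```text
t: 15.48
tcp_pos: [0.5294, 0.304, 0.0499]
orientation: [-2.497, -1.906, 0.004]
wrist_force: [-0.5, -0.6, -1.3]
gripper_width: 0.0533
grasp_force: 32.9
```

Emit:
{"fn": "arm_command", "kwargs": {"steps": [{"xyz": [0, 0, 0], "turn": 0, "claw": 120}, {"xyz": [0, 0, -8], "turn": 0, "claw": 120}, {"xyz": [0, 0, -15], "turn": 0, "claw": 120}, {"xyz": [0, 0, -20], "turn": 0, "claw": 120}, {"xyz": [0, 0, -20], "turn": 0, "claw": 120}]}}

```text
t: 16.1
tcp_pos: [0.53, 0.3056, 0.032]
orientation: [-2.496, -1.907, 0.001]
wrist_force: [0.4, -0.0, -1.7]
gripper_width: 0.0532
grasp_force: 32.9
```

Emit:
{"fn": "arm_command", "kwargs": {"steps": [{"xyz": [-1.5, -1, 0], "turn": 0, "claw": 120}, {"xyz": [-1.5, -1, -5], "turn": 0, "claw": 120}, {"xyz": [-1.5, -1, -11], "turn": 0, "claw": 120}, {"xyz": [-1.5, -1, -17], "turn": 0, "claw": 120}, {"xyz": [-1.5, -1, -21], "turn": 0, "claw": 120}]}}

```text
t: 16.73
tcp_pos: [0.5283, 0.3045, 0.0104]
orientation: [-2.496, -1.907, 0.002]
wrist_force: [-0.1, -0.2, -0.9]
gripper_width: 0.0531
grasp_force: 32.9
```

Emit:
{"fn": "arm_command", "kwargs": {"steps": [{"xyz": [0, 0, -1], "turn": 0, "claw": 120}, {"xyz": [0, 0, -3], "turn": 0, "claw": 120}, {"xyz": [0, 0, -5], "turn": 0, "claw": 120}, {"xyz": [0, 0, -5], "turn": 0, "claw": 120}]}}

```text
t: 17.23
tcp_pos: [0.5285, 0.3046, 0.0061]
orientation: [-2.496, -1.907, 0.0]
wrist_force: [0.3, -0.6, -1.2]
gripper_width: 0.0528
grasp_force: 32.9
```

Emit:
{"fn": "arm_command", "kwargs": {"steps": [{"xyz": [0, 0, -1], "turn": 0, "claw": 120}, {"xyz": [0, 0, -2], "turn": 0, "claw": 120}, {"xyz": [0, 0, -2], "turn": 0, "claw": 120}]}}

```text
t: 17.6
tcp_pos: [0.5286, 0.3046, 0.0041]
orientation: [-2.496, -1.907, 0.0]
wrist_force: [-0.4, 0.3, -1.3]
gripper_width: 0.0534
grasp_force: 32.9
```

Emit:
{"fn": "arm_command", "kwargs": {"steps": [{"xyz": [0, 0, -1], "turn": 0, "claw": 120}, {"xyz": [0, 0, -1], "turn": 0, "claw": 120}]}}

```text
t: 17.85
tcp_pos: [0.5287, 0.3047, 0.0037]
orientation: [2.496, 1.907, -0.0]
wrist_force: [-0.6, 0.1, 4.2]
gripper_width: 0.0531
grasp_force: 33.3
```

Seated exactly at the predicted height. Releasing gently.

Emit:
{"fn": "arm_command", "kwargs": {"steps": [{"xyz": [0, 0, 0], "turn": 0, "claw": 85}, {"xyz": [0, 0, 0], "turn": 0, "claw": 60}, {"xyz": [0, 0, 0], "turn": 0, "claw": 40}, {"xyz": [0, 0, 0], "turn": 0, "claw": 40}, {"xyz": [0, 0, 15], "turn": 0, "claw": 40}]}}

```text
t: 18.48
tcp_pos: [0.5274, 0.3042, 0.0172]
orientation: [-2.496, -1.907, 0.005]
wrist_force: [-1.1, -0.4, 0.4]
gripper_width: 0.0722
grasp_force: 0.0
```

Emit:
{"fn": "arm_command", "kwargs": {"steps": [{"xyz": [0, 0, 30], "turn": 0, "claw": 40}, {"xyz": [0, 0, 70], "turn": 0, "claw": 40}, {"xyz": [0, -20, 120], "turn": 0, "claw": 40}, {"xyz": [0, -70, 130], "turn": 0, "claw": 40}, {"xyz": [0, -70, 130], "turn": 0, "claw": 40}]}}

```text
t: 19.1
tcp_pos: [0.5301, 0.2328, 0.1514]
orientation: [2.497, 1.902, 0.007]
wrist_force: [-0.6, -0.0, -0.7]
gripper_width: 0.0719
grasp_force: 0.0
```

```bash
python3 - <<'E'
from plant import bot
from h import *
c=snap(bot,'wrist','w9'); o=bot.observe(); print(o['tcp_pos'],o['orientation'],o['joints'])
r=disc(c,150,500,0,300); print(r,'exp',proj(c,[[.5275,.3039,.05]]))
for s,g in r:
    p=atz(c,[g],.05)[0]; print(p)
    g8=cv2.cvtColor(c['image'],cv2.COLOR_BGR2GRAY); x,y=int(g[0])-40,max(0,int(g[1])-12)
    _,b=cv2.threshold(g8[y:y+24,x:x+80],45,255,cv2.THRESH_BINARY_INV); n,_,st,q=cv2.connectedComponentsWithStats(b)
    for i in range(1,n):
        if 12<st[i][4]<120: print('dot',st[i].tolist(),atz(c,[q[i]+[x,y]],.05)[0])
E
```

```text
[0.52935312 0.23390466 0.1501731 ] [2.49779915 1.90393109 0.00448106] [2.40671449e-01 1.19848364e-01 1.86415043e+00 3.46997460e-04
 1.15461980e+00 5.08745990e-01]
[([276, 88, 22, 23, 393], [286.8, 99.1])] exp [[286.67721002  99.85100839]]
[0.52775626 0.30441674 0.05      ]
dot [14, 9, 8, 8, 51] [0.51022287 0.30897608 0.05      ]
dot [60, 9, 8, 8, 52] [0.54501652 0.29950761 0.05      ]
```

The block is seated within 1 mm and aligned. Now the toggle: I'll close the fingers and go to the red side of it, high up.

Emit:
{"fn": "arm_command", "kwargs": {"steps": [{"xyz": [10, -60, 0], "turn": -0.1, "claw": 255}, {"xyz": [22, -120, 0], "turn": -0.2, "claw": 255}, {"xyz": [35, -180, 0], "turn": -0.267, "claw": 255}, {"xyz": [50, -240, 0], "turn": -0.267, "claw": 255}, {"xyz": [62, -295, 0], "turn": -0.267, "claw": 255}]}}

```text
t: 19.77
tcp_pos: [0.591, -0.0614, 0.148]
orientation: [-2.727, -1.558, -0.0]
wrist_force: [1.0, 1.1, 0.2]
gripper_width: -0.0003
grasp_force: 0.0
```

Emit:
{"fn": "arm_command", "kwargs": {"steps": [{"xyz": [3, -18, 0], "turn": 0, "claw": 255}, {"xyz": [3, -18, 0], "turn": 0, "claw": 255}, {"xyz": [3, -18, 0], "turn": 0, "claw": 255}]}}

```text
t: 20.15
tcp_pos: [0.5933, -0.0765, 0.1478]
orientation: [-2.726, -1.56, 0.001]
wrist_force: [-0.2, -0.1, -0.2]
gripper_width: 0.0001
grasp_force: 0.0
```

```bash
python3 - <<'E'
from plant import bot
from h import *
np.set_printoptions(precision=4,suppress=True)
c=snap(bot,'wrist','w10'); o=bot.observe(); t=o['tcp_pos']; print(t,o['orientation'],o['gripper_width'])
h=cv2.cvtColor(c['image'],cv2.COLOR_BGR2HSV)
for n,a,b in(('green',(50,90,40),(85,255,255)),('red',(172,110,50),(180,255,255)),('red0',(0,130,50),(6,255,255))):
    m=cv2.inRange(h,a,b); k,_,s,g=cv2.connectedComponentsWithStats(m)
    for i in range(1,k):
        if s[i][4]>40: print(n,s[i].tolist(),atz(c,[g[i]],.045)[0])
print('ball px',proj(c,[[.6122,-.0487,.09]]), 'tips px',proj(c,[t+[0,0,.034]]))
p=proj(c,[[.6122,-.0487,.09]])[0]; g=cv2.cvtColor(c['image'],cv2.COLOR_BGR2GRAY); x,y=int(p[0])-40,int(p[1])-40
for r in range(y,y+80,4): print(r,' '.join(f'{v:3d}' for v in g[r,x:x+80:4]))
print(x)
E
```

```text
[ 0.5933 -0.0763  0.1479] [-2.7255 -1.5605  0.0004] 0.0003507919176823067
green [305, 80, 22, 23, 397] [ 0.6313 -0.0128  0.045 ]
red0 [305, 181, 20, 19, 277] [ 0.59   -0.0822  0.045 ]
ball px [[317.9572 152.9495]] tips px [[315.2034 260.6559]]
112 139 141  32  27  33  29  37  37  36  35  41  37  34  38  34  34  34  48 139 140
116 140 142  23  16  21  17  19  16  21  12  17  19  24  22  12  20  20  22 140 140
120 140 140  31  13  19  14  18  20  17  22  17  13  15  23  21  21   8  24 141 140
124 140 142  31  18  15  15  18  22  21  21  18  16  16  22  18  16  22  32 141 140
128 141 140  29  22  18  14  17  17  19  48  42  15  20  21  18  18  20  34 140 141
132 140 141  44  22  16  16  15  46 118 121 121 119  41  13  15  15  12  42 140 141
136 141 140  45  16  14   8  24 120 118 116 117 119 117  17  15  17  17  43 140 140
140 140 142  43  18  15  12  56 119 106  55  51 107 120  48  16  13  15  60 141 140
144 139 140  59  15  23  16  65 115  18  12   6   9 113  61  13  14  20  59 142 139
148 141 141  60  16  18  17  34  48   9  18  17  11  43  24  17  20  21  76 140 141
152 141 142  59  19  23  17  10   4  14  23  19   7   9  11  16  14  18  74 142 142
156 140 141  74  20  15  17  18   8  13   9  15   0   6  13   7  12  12  82 140 141
160 141 139  74  18  20  17  16  15   8   9   7   5   6   5   0  18  17  90 142 141
164 141 140  75  19  15  15  21  13  10  17   4  12   8   9  11   8  15  95 140 141
168 141 143  80  14  21  11  11  13  16  12  12   8  14  16   8  10  20 110 139 141
172 140 141 114  89  95  98  84  84  85  86  85  67  61  57  57  84  85 123 140 141
176 141 141 143 140 139 141 141 140 140 143 140 140 131 120 140 141 142 142 141 141
180 140 141 143 141 140 140 142 141 124  78  82 127 141 141 141 141 141 142 141 142
184 141 141 142 140 140 142 140 125  52  50  53  52 136 141 142 139 141 139 140 141
188 139 139 141 141 140 140 141  74  48  53  51  52 102 140 142 141 141 142 141 140
277
```

Emit:
{"fn": "arm_command", "kwargs": {"steps": [{"xyz": [0, 0, -40], "turn": 0, "claw": 255}, {"xyz": [0, 0, -75], "turn": 0, "claw": 255}, {"xyz": [0, 0, -95], "turn": 0, "claw": 255}, {"xyz": [0, 0, -107], "turn": 0, "claw": 255}, {"xyz": [0, 0, -107], "turn": 0, "claw": 255}]}}

```text
t: 20.82
tcp_pos: [0.5936, -0.0779, 0.041]
orientation: [-2.727, -1.558, 0.001]
wrist_force: [1.4, -0.2, -0.0]
gripper_width: -0.0003
grasp_force: 0.0
```

Emit:
{"fn": "arm_command", "kwargs": {"steps": [{"xyz": [3, 5, 0], "turn": 0, "claw": 255}, {"xyz": [6, 10, 0], "turn": 0, "claw": 255}, {"xyz": [9, 15, 0], "turn": 0, "claw": 255}, {"xyz": [11.5, 19.5, 0], "turn": 0, "claw": 255}, {"xyz": [11.5, 19.5, 0], "turn": 0, "claw": 255}]}}

```text
t: 21.45
tcp_pos: [0.6055, -0.0587, 0.0414]
orientation: [2.727, 1.559, 0.0]
wrist_force: [-0.7, -1.2, 0.6]
gripper_width: 0.0001
grasp_force: 0.4
```

```bash
python3 - <<'E'
from plant import bot
from h import *
o=bot.observe(); print(o['tcp_pos'],o['wrist_force'],o['torque'])
c=snap(bot,'wrist','w11'); t=o['tcp_pos']
g=cv2.cvtColor(c['image'],cv2.COLOR_BGR2GRAY)
u=np.array([.51,.86,0]);C=np.array([.611,-.048,.045])
for th in(0,.1,.2,.3,.4): print(th,proj(c,[C+.045*(np.sin(th)*u+[0,0,np.cos(th)]),C+.02*(np.sin(th)*u+[0,0,np.cos(th)])]).ravel())
for r in range(60,300,8): print(r,' '.join(f'{v:3d}' for v in g[r,260:380:4]))
E
```

```text
[ 0.60548068 -0.05867664  0.04144401] [-0.69372394 -1.24542817  0.56903776] [-0.15215101  0.03451637  0.02226346]
0 [314.11527162 251.84020949 313.94294165 227.9739571 ]
0.1 [314.15076597 241.66644088 313.95582853 224.05567541]
0.2 [314.18259142 230.98438898 313.96745282 219.99796235]
0.3 [314.21006839 219.99626495 313.97764899 215.85533537]
0.4 [314.23263313 208.91667444 313.98627501 211.68416078]
60 147 146 146 148 148 147 147 147 147 147 146 147 145 144 146 146 146 145 146 146 145 147 146 145 146 146 147 145 147 147
68 147 146 145 147 146 147 146 147 146 146 146 147 145 148 148 147 145 145 146 140 143 146 147 148 147 146 147 147 147 146
76 146 143 145 148 147 148 146 147 147 146 145 145 147 146 146 148 148 146 147 145 147 144 146 145 146 146 146 146 147 147
84 146 149 146 146 147 147 146 148 147 146 148 146 148 147 148 146 146 147 146 146 148 147 147 147 147 148 147 148 147 149
92 145 146 145 147 145 146 147 147 147 147 144 144 143 146 147 146 149 147 148 148 147 147 146 145 147 148 147 147 147 148
100 146 147 146 148 146 147 146 147 147 147 147 147 146 147 148 148 147 147 146 146
[... 2316 characters left out ...]
  10  16  16  16   9  15  13  51  12  14   8  12   5  16  22 145 148 149 147 148
260 147 147 147 149 147 145  11  14  16  21  65  66  64   9  12  66  65  67   5  15  13  20 105 105 107 111 148 148 148 147
268 147 147 148 147 147 109  12  12   4  38  65  65  60   4   7  66  65  66  13  12  12  12 100 105 105 106 108 114 147 147
276 146 147 149 146 148  29  17   7  18  57  63  66  63   7  10  66  65  65  31   7  17  18  61 104 104 105 105 108 106 107
284 147 147 148 144 110  12  13   3  16  41  59  99  91  25  18 101 100  75  24   2   8   3   7 105 107 105 109 102 105 105
292 148 114 108  70  17  13  17  18  12  10  18  13  69  19  29  70  14  19  19   8   7  10  11   8  96 105 106 106 107 107
```

The force matches contact: about 1.3 N at roughly 0.16 rad. Pushing right over and holding.

Emit:
{"fn": "arm_command", "kwargs": {"steps": [{"xyz": [3, 5, 0], "turn": 0, "claw": 255}, {"xyz": [6, 10, 0], "turn": 0, "claw": 255}, {"xyz": [6, 10, 0], "turn": 0, "claw": 255}]}}

```text
t: 21.88
tcp_pos: [0.6107, -0.049, 0.0408]
orientation: [2.727, 1.559, -0.003]
wrist_force: [-3.5, -3.8, -0.1]
gripper_width: -0.0003
grasp_force: 2.0
```

Emit:
{"fn": "arm_command", "kwargs": {"steps": [{"xyz": [0, 0, 0], "turn": 0, "claw": 255}, {"xyz": [0, 0, 0], "turn": 0, "claw": 255}, {"xyz": [0, 0, 0], "turn": 0, "claw": 255}, {"xyz": [0, 0, 0], "turn": 0, "claw": 255}, {"xyz": [0, 0, 0], "turn": 0, "claw": 255}]}}

```text
t: 22.5
tcp_pos: [0.6109, -0.0488, 0.0411]
orientation: [-2.728, -1.558, 0.001]
wrist_force: [-2.7, -4.6, -1.5]
gripper_width: 0.0
grasp_force: 1.9
```

```bash
python3 - <<'E'
from plant import bot
from h import *
c=snap(bot,'top','t12'); o=bot.observe(); print(o['wrist_force'],o['t'])
# red probe tip location along gauge x, before/after
def red(c):
    h=c['image'].astype(int); G=np.array([.5275,.3039]); x=np.array([np.cos(-.264),np.sin(-.264)])
    for d in range(28,80,4):
        p=proj(c,[[*(G+x*d/1000),.04]])[0].round().astype(int); print(d,h[p[1]-1:p[1]+2,p[0]-1:p[0]+2].mean((0,1)).round().tolist(),end=' ')
    print()
red(load('top0')); red(c)
E
```

```text
[-2.95095368 -4.0648707  -1.80104757] 22.55
28 [94.0, 95.0, 92.0] 32 [103.0, 104.0, 101.0] 36 [104.0, 104.0, 102.0] 40 [104.0, 104.0, 102.0] 44 [105.0, 105.0, 103.0] 48 [104.0, 104.0, 102.0] 52 [103.0, 104.0, 101.0] 56 [103.0, 104.0, 101.0] 60 [103.0, 103.0, 101.0] 64 [103.0, 104.0, 101.0] 68 [102.0, 103.0, 100.0] 72 [92.0, 93.0, 94.0] 76 [77.0, 76.0, 78.0] 
28 [101.0, 101.0, 100.0] 32 [100.0, 101.0, 98.0] 36 [119.0, 120.0, 117.0] 40 [122.0, 122.0, 119.0] 44 [113.0, 114.0, 116.0] 48 [72.0, 72.0, 94.0] 52 [73.0, 71.0, 90.0] 56 [91.0, 88.0, 86.0] 60 [100.0, 97.0, 93.0] 64 [93.0, 90.0, 86.0] 68 [90.0, 87.0, 83.0] 72 [96.0, 93.0, 90.0] 76 [86.0, 83.0, 80.0]
```

The probe has come forward, with its red tip now near x = 47 mm. Two more hold rows, then I'll back off steadily.

Emit:
{"fn": "arm_command", "kwargs": {"steps": [{"xyz": [0, 0, 0], "turn": 0, "claw": 255}, {"xyz": [0, 0, 0], "turn": 0, "claw": 255}, {"xyz": [-5, -8.5, 0], "turn": 0, "claw": 255}, {"xyz": [-10, -17, 0], "turn": 0, "claw": 255}, {"xyz": [-16.5, -28, 0], "turn": 0, "claw": 255}]}}

```text
t: 23.18
tcp_pos: [0.5949, -0.0771, 0.0416]
orientation: [2.728, 1.558, 0.003]
wrist_force: [0.0, -0.7, -0.9]
gripper_width: 0.0001
grasp_force: 0.0
```

Emit:
{"fn": "arm_command", "kwargs": {"steps": [{"xyz": [0, 0, 0], "turn": 0, "claw": 255}, {"xyz": [0, 0, 30], "turn": 0, "claw": 255}, {"xyz": [0, 0, 80], "turn": 0, "claw": 255}, {"xyz": [0, 0, 140], "turn": 0, "claw": 255}, {"xyz": [0, 0, 140], "turn": 0, "claw": 255}]}}

```text
t: 23.8
tcp_pos: [0.5988, -0.0778, 0.1888]
orientation: [2.72, 1.553, 0.016]
wrist_force: [-0.4, -0.5, 0.2]
gripper_width: 0.0001
grasp_force: 0.0
```

```bash
python3 - <<'E'
from plant import bot
from h import *
o=bot.observe(); print(o['t'],o['tcp_pos'],o['wrist_force'])
c=snap(bot,'wrist','w13'); t=snap(bot,'top','t13'); a=load('top0')['image'].astype(int)
G=np.array([.5275,.3039]); x=np.array([np.cos(-.264),np.sin(-.264)])
for d in range(44,80,4):
    p=proj(t,[[*(G+x*d/1000),.04]])[0].round().astype(int); print(d,t['image'][p[1]-1:p[1]+2,p[0]-1:p[0]+2].mean((0,1)).round().tolist(),end=' ')
print(); print('block disc top',[ (g,atz(t,[g],.05)[0]) for s,g in disc(t,140,220,160,260)])
u=np.array([.51,.86,0]);C=np.array([.611,-.048,.045])
g=cv2.cvtColor(c['image'],cv2.COLOR_BGR2GRAY)
for th in(-.1,0,.1,.4): print(th,proj(c,[C+.045*(np.sin(th)*u+[0,0,np.cos(th)])]))
p=proj(c,[C+[0,0,.045]])[0]; X,Y=int(p[0])-30,int(p[1])-40
for r in range(Y,Y+64,4): print(r,X,' '.join(f'{v:3d}' for v in g[r,X:X+60:4]))
E
```

```text
23.8 [ 0.59878577 -0.07776421  0.18880731] [-0.40854353 -0.52250761  0.22206434]
44 [125.0, 125.0, 122.0] 48 [125.0, 125.0, 122.0] 52 [125.0, 125.0, 122.0] 56 [125.0, 125.0, 122.0] 60 [124.0, 125.0, 121.0] 64 [123.0, 123.0, 121.0] 68 [123.0, 123.0, 121.0] 72 [111.0, 111.0, 113.0] 76 [92.0, 91.0, 94.0] 
block disc top []
-0.1 [[307.07394101 151.60494013]]
0 [[307.05386796 146.13764356]]
0.1 [[307.03562916 140.52713262]]
0.4 [[306.99464915 123.66019157]]
106 277 140 138 138 137 139 138 139 135 135 139 139 139 136 139 139
110 277 139 110 107 110 110 110 109 108 108 111 108 109 111 109 111
114 277 139  22  16  19  18  12  14  12  21  21  15  20  18  16  41
118 277 139  21  20  17  19  20  19   9  18  19  14  21  13  13  40
122 277 138  24  19  17  17  13  23  20  15  19  22  15  15  25  51
126 277 138  23  17  17  14  19  33  78  75  18  17  14  23  16  60
130 277 139  18  21  21  14  58 117 117 121 118  28  15  19  14  50
134 277 138  24  11  19  20 116 117  76  78 120 107  13  10  16  70
138 277 139  28  14  14  23 116  41  10  13  78 116  17  15  18  73
142 277 138  31  15  13  18  81  14  10  12   7 105   7  22   9  68
146 277 139  45  10  15  24   8  13  17  17   3  14  19  14  12  78
150 277 139  43  15  22  19  14  11  18   3   6   6  11  18  18  81
154 277 137  49  18   8  20  11   1   6  11  10   3  16  16  12  80
158 277 137  59  16   9  14  16  12  13  18   7  12   8   1  18  85
162 277 137  58  16  12  18  13  20  22  21   9  11  12  10  18  91
166 277 139 136 134 134 133 136 135 135 136 123  96 106 134 134 136
```

```bash
python3 -c "
from plant import bot
print(bot.job_done())"
```

```text
the job is handed in; nothing more can be done
None
```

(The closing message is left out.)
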